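# Put the barista's tools back in the caddy

## Robot

A 6-joint arm with a two-finger parallel gripper is mounted at the origin on the work surface. World frame = base frame: x ahead of the robot, y to its left, z up, the work surface at z = 0. Lengths are in mm, angles in degrees, forces in N, time in s.
With the tool pointing down it reaches from about 300 to 850 mm from the base axis. Payload 4.2 kg.
Tool frame: the origin (TCP) lies at the very end of the fingers, on their centre line; the grasp point (between the pads) lies 19 mm behind it; z points along the fingers, y is the line along which they close (so a half turn about z gives the same grasp; the last joint's range is limited). The gripper opens to 91 mm and grips with 3 to 60 N. Pads are 32 mm wide; open, the fingers measure 118 mm over their backs; the gripper's body (76 mm by 178 mm) begins 60 mm behind the grasp point.
Start: joints at [-75.401, 18.312, 89.639, -0, 72.044, -1.146], TCP at [156.032, -553.441, 213.976] pointing down, gripper open.
Joint ranges: [-177.97, 177.97], [-48.28, 115.42], [12.27, 149.76], [-77.06, 257.06], [2.81, 150.46], [-146.56, 146.56]. Speed limits (degrees/s): [147.25, 147.25, 180, 180, 180, 180].

## Interface

Orientations are given as [roll, pitch, yaw] about the fixed x, y, z axes, in that order (R = Rz(yaw) Ry(pitch) Rx(roll)).
In Python, from workcell import env, eyes gives the robot as it stands.
- The arm moves only by the tool send_rows, never from a script. Its argument "targets" is text: rows parted by semicolons, each of 7 numbers parted by spaces: the shift along the tool's x, y, z in m, then the turn, a rotation vector about the tool's x, y, z in degrees, then the opening in per cent of the stroke, from 0 (shut) to 100 (fully open). A call has 1 to 12 rows; each row is the pose to reach, as a shift and turn from the pose commanded when the call began, along the tool's axes at that moment; what a row does not reach only later rows make up. A row lasts 1/12 s, in which the tool goes at most 41.7 mm and 7.16 degrees, less where a joint would pass 70% of its speed; a pose out of reach is approached as far as the arm can. A call with a gripper value outside its range is refused whole. The fingers move at their own pace and stop on an object; "grip_force" is the grip in N (left out, the last holds). Time passes only in rows, so rows that repeat a pose let the fingers close. It gives the time, the measured TCP pose, the force, the opening and the grip force at its end, in the units of the state.
- env.state(): the state, without advancing time (a new reading comes with each control period).
- eyes.grab_frame(name): name is "side" or "top"; returns a dict with "image" (480x640x3 uint8, blue, green, red), "fovy" (degrees; the focal length in pixels is half the picture's height over the tangent of half this angle, whatever the lens; pixels are square), "cx", "cy" (the principal point, pixels), "D" ([k1, k2, p1, p2, k3] as OpenCV has them; the pictures are not rectified), "eye" and "attitude" of the camera in the world. Camera axes: x right, y up, looking along -z (the intrinsics and any distortion apply to the point x, -y, -z); pixel columns grow to the right and rows downward; lengths in mm; the calibration is good to about 2 mm. A picture is of the moment at which its call begins. There is no depth.
- env.job_done(): hands the job in; it is judged then, once.
The state is a dict: "time_s": time; "qpos": joint angles; "qvel": joint speeds; "effort": joint torques, N m; "ee_pos": TCP position; "ee_rot": TCP orientation; "force": force on the tool from outside, world axes, zero at the start; "torque": the same for the moment, N m; "gripper_width": finger opening in mm; "gripper_force": force on a finger pad.
Only numpy, scipy, OpenCV 4.12 (cv2) and the standard library are available. Lean on these libraries where they do the work, as an engineer would, in place of code of your own. Each camera call takes 0.05 s, during which the arm holds its last target. There are 200 camera calls.

## Task

Put the barista's tools back in the wooden caddy, each standing upright and flat in the recess of its own seat: the walnut-handled tamper in the black rubber seat, the black leveler in the blue one, the steel dosing cup in the cork one and the brown-lidded cocoa shaker in the white drip pot. Set them down, do not drop them. Leave the small black-handled tamper, which belongs to another machine, and the yellow-lidded shaker, which holds cleaning powder, where they stand.

Things in the scene. Friction and masses are not known exactly. Their poses are not given: they have to be found in the camera images.
- tamper: The espresso tamper to be put away: polished steel base 54 mm in diameter and 18 mm high, thin neck, dark walnut handle 38 mm in diameter where it is thickest (62 to 76 mm up; it tapers below and is rounded above) with a small steel disc on top. 88 mm tall, 0.34 kg, standing upright on the counter. Origin: centre of its underside, z up.
- leveler: The coffee leveler to be put away: a plain black drum with two thin brass bands and a brass disc in the middle of its top, 54 mm in diameter from 9 to 41 mm up, on a steel foot 50 mm in diameter. 44 mm tall, 0.30 kg, standing on the counter. Origin: centre of its underside, z up.
- dosing_cup: The dosing cup to be put away: plain straight steel cup, open at the top, empty, 53 mm outside diameter, 56 mm tall, 3 mm wall, 0.12 kg, standing upright on the counter. Origin: centre of its underside, z up.
- cocoa_shaker: The cocoa shaker to be put away: steel body 48 mm in diameter and 60 mm high, dark brown domed lid 50 mm in diameter with small black holes. 80 mm tall, 0.16 kg, standing upright on the counter. Origin: centre of its underside, z up.
- small_tamper: Look-alike to be left alone: smaller tamper, aluminium base 47 mm in diameter, black plastic handle 32 mm in diameter, 80 mm tall, standing on the counter. Origin: centre of its underside, z up.
- cleaner_shaker: Look-alike to be left alone: the shaker of machine-cleaning powder, the same as the cocoa shaker (steel, 48 mm, 80 mm tall) but with a yellow lid. Origin: centre of its underside, z up.
- tamper_seat: The black rubber seat for the tamper; round recess 70 mm in diameter. 80 x 80 mm, 10 mm high; recess 6 mm deep, its floor 4 mm above the origin. Fixed in the wooden caddy, a tray 94 x 340 mm with walls 12 mm high, where the four seats sit in any order in one row along their y axes, 82 mm apart; x points across the caddy. Origin: centre of the underside, z up.
- leveler_seat: The blue seat for the leveler; round recess 70 mm in diameter. 80 x 80 mm, 10 mm high; recess 6 mm deep, its floor 4 mm above the origin. Fixed in the wooden caddy, a tray 94 x 340 mm with walls 12 mm high, where the four seats sit in any order in one row along their y axes, 82 mm apart; x points across the caddy. Origin: centre of the underside, z up.
- cup_seat: The tan cork seat for the dosing cup; round recess 70 mm in diameter. 80 x 80 mm, 10 mm high; recess 6 mm deep, its floor 4 mm above the origin. Fixed in the wooden caddy, a tray 94 x 340 mm with walls 12 mm high, where the four seats sit in any order in one row along their y axes, 82 mm apart; x points across the caddy. Origin: centre of the underside, z up.
- shaker_seat: The white drip pot for the cocoa shaker; square recess 70 x 70 mm. 80 x 80 mm, 10 mm high; recess 6 mm deep, its floor 4 mm above the origin. Fixed in the wooden caddy, a tray 94 x 340 mm with walls 12 mm high, where the four seats sit in any order in one row along their y axes, 82 mm apart; x points across the caddy. Origin: centre of the underside, z up.
Things that resemble listed ones, but are neither listed nor needed, are in the scene too. Leave any red or turquoise look-alike of the leveler alone.

How it is judged:
By the outcome, as a careful person would: the job done as asked, in the order asked, and still so for the second after the job is handed in, with the robot touching nothing.
It also fails if it takes over 112 s, if anything falls off the work surface, if the arm or the gripper's body presses on something with over 40 N, if the wrist force passes 120 N, or if a joint passes its speed limit or range.

## Working session

There is one attempt and no reset: what is moved stays moved. The work goes in short steps, Python scripts to look and compute and a tool call to move; the robot and the scene stay as the last step left them, time stands still between calls to the robot, and variables do not carry over. Pictures are saved under pics/ and viewed, at most 14 in all, crops included, and the job is handed in when it is done.

Besides the shell and the picture viewer there is one more tool, called by a JSON object that holds its "fn" and its "kwargs". send_rows: Moves the arm, as the interface text tells. Its arguments: {"type":"object","properties":{"targets":{"type":"string"},"grip_force":{"type":"number"}},"required":["targets"]}

```bash
ls; mkdir -p pics; python3 - <<'E'
from workcell import env, eyes
import cv2
for n in("top","side"):
    f=eyes.grab_frame(n); cv2.imwrite(f"pics/{n}0.png",f["image"]); print(n,{k:v for k,v in f.items() if k!="image"})
s=env.state(); print(s)
E
```

```text
pics
top {'fovy': 44.504435941276455, 'cx': 323.8548321299608, 'cy': 244.50924805745865, 'D': array([-0.14381995,  0.        ,  0.        ,  0.        ,  0.        ]), 'eye': array([ 326.64083678,   13.07456955, 1082.90054815]), 'attitude': array([ 1.23462679e+01,  3.50762486e-02, -9.46458635e+01])}
side {'fovy': 49.482218091770335, 'cx': 321.99780661535647, 'cy': 230.38038414610241, 'D': array([-0.07973424,  0.        ,  0.        ,  0.        ,  0.        ]), 'eye': array([ 86.64405337, 471.41217795, 758.26442753]), 'attitude': array([  42.75090739,   -0.54886498, -134.77810209])}
{'time_s': 0.1, 'qpos': array([-7.53992380e+01,  1.83493814e+01,  8.96994716e+01, -2.69589038e-03,
        7.20427759e+01, -1.14607696e+00]), 'qvel': array([ 0.07470458, -0.05927265, -0.26119437, -0.01678649,  0.08759534,
        0.08050019]), 'effort': array([ 1.63781657e-03, -4.13332129e+01, -2.32508218e+01,  7.27778021e-02,
        4.21504292e-02, -7.93637241e-05]), 'ee_pos': array([ 155.92044883, -552.9947549 ,  213.18989825]), 'ee_rot': array([-1.79908338e+02,  7.30005980e-04,  1.57476727e+01]), 'force': array([ 0.13694351, -0.42416816, -0.12399313]), 'torque': array([0.00035276, 0.01396121, 0.00769944]), 'gripper_force': 0.0, 'gripper_width': 91.14871600906447}
```

View pics/top0.png

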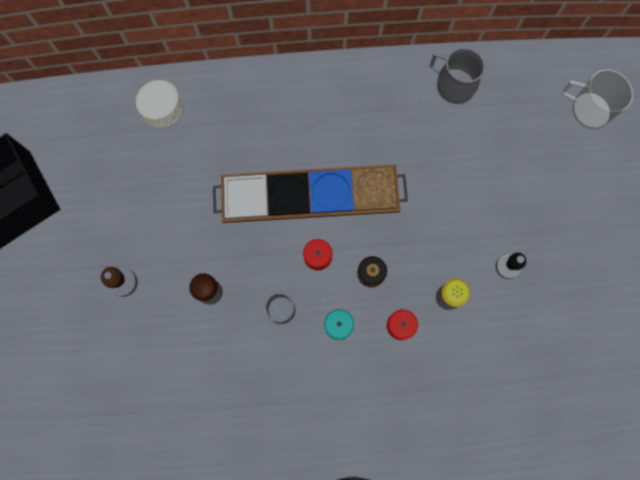

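View pics/side0.png

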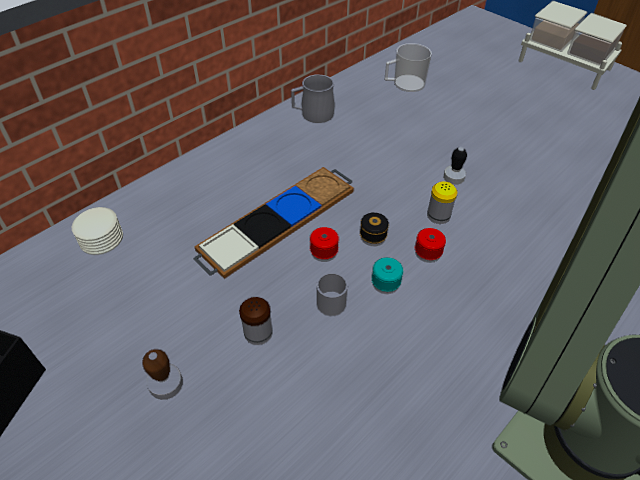

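The top view has image up ≈ +x and image left ≈ +y. The tamper is at about (118,280), the cocoa shaker at (204,288), the cup at (281,309) and the leveler at (372,271). The seats run left to right white, black, blue, cork along row 193. Next I'll enlarge these.

```bash
cat > h.py <<'E'
import numpy as np, cv2
from scipy.spatial.transform import Rotation as R
from workcell import env, eyes
def cam(f):
    F=240/np.tan(np.radians(f["fovy"]/2))
    K=np.array([[F,0,f["cx"]],[0,F,f["cy"]],[0,0,1]])
    A=R.from_euler("xyz",f["attitude"],degrees=True).as_matrix()@np.diag([1,-1,-1])
    return K,f["D"],A,f["eye"]
def back(f,px,z):
    K,D,A,e=cam(f); u=cv2.undistortPoints(np.array(px,float).reshape(-1,1,2),K,D).reshape(-1,2)
    d=np.c_[u,np.ones(len(u))]@A.T; z=np.broadcast_to(z,len(d))
    return e+d*((z-e[2])/d[:,2])[:,None]
def proj(f,P):
    K,D,A,e=cam(f); r=A.T
    return cv2.projectPoints(np.array(P,float).reshape(-1,3),cv2.Rodrigues(r)[0],-r@e,K,D)[0].reshape(-1,2)
E
python3 - <<'E'
from h import *
t=cv2.imread("pics/top0.png"); s=cv2.imread("pics/side0.png")
def tiles(im,bs,cad,n):
    row=np.hstack([cv2.resize(im[y:y+55,x:x+55],(200,200),interpolation=3) for x,y in bs])
    x,y,w,h=cad; c=cv2.resize(im[y:y+h,x:x+w],(800,int(h*800/w)),interpolation=3)
    cv2.imwrite(n,np.vstack([row,c]))
tiles(t,[(90,255),(177,262),(253,282),(345,244)],(210,155,200,75),"pics/topz.png")
tiles(s,[(135,342),(230,290),(305,265),(347,205)],(190,160,170,120)[:2]+(170,85) if 0 else (190,160,170,85),"pics/sidez.png")
f=eyes.grab_frame("top"); g=eyes.grab_frame("side")
np.save("cams.npy",[f,g],allow_pickle=True)
print(back(f,[(112,277),(124,283),(204,285),(281,304),(373,270),(245,196),(289,194),(331,191),(376,188)],[88,10,75,56,44,4,4,4,4]).round(0))
print(back(g,[(156,357),(256,305),(332,284),(374,221)],[88,75,56,44]).round(0))
E
```

```text
[[ 516.  370.   88.]
 [ 517.  375.   10.]
 [ 491.  210.   75.]
 [ 450.   79.   56.]
 [ 499.  -89.   44.]
 [ 670.  138.    4.]
 [ 667.   53.    4.]
 [ 666.  -28.    4.]
 [ 665. -115.    4.]]
[[513. 377.  88.]
 [489. 210.  75.]
 [444.  84.  56.]
 [499. -87.  44.]]
```

View pics/topz.png

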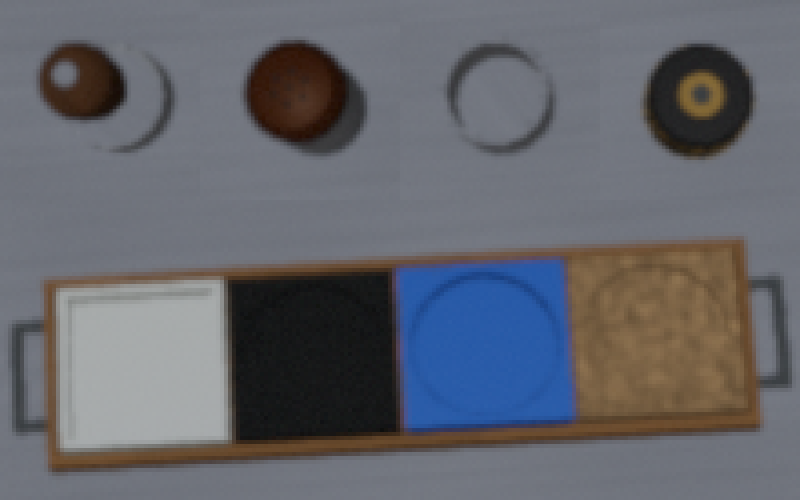

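Enlarged top view: tamper disc at tile (62,74), shaker lid centre (95,92), cup rim centre (100,97), leveler disc (101,94). The caddy's outer corners in the crop are (46,281), (743,239), (760,425) and (52,468).

View pics/sidez.png

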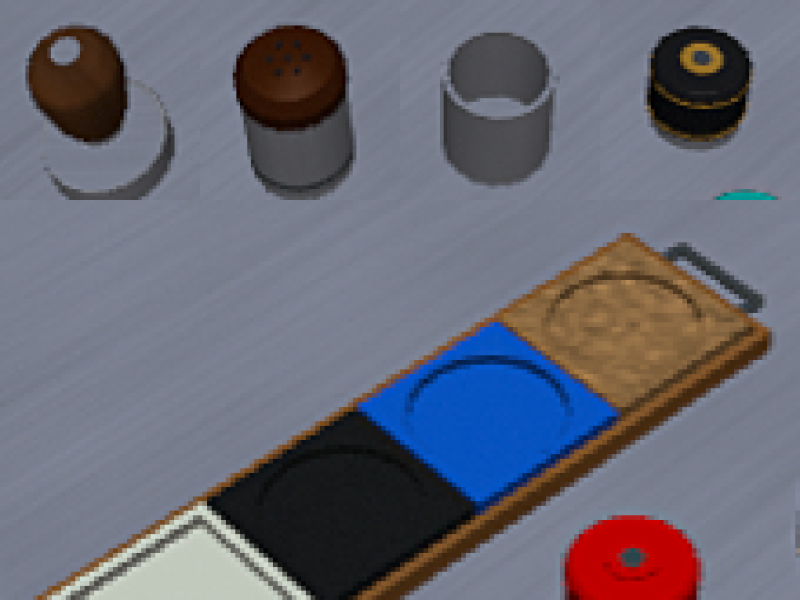

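Side tiles: tamper disc (66,49), shaker lid-hole centre (90,57), cup rim centre (98,75), leveler disc (102,57). Blue seat corners: (359,408), (498,323), (618,411) and (478,508).

```bash
cat > m.py <<'E'
from h import *
f,g=np.load("cams.npy",allow_pickle=True)
s=200/55
def T(o,p,s=s): return (np.array(p)+.5)/s-.5+np.array(o)
n=["tamper","shaker","cup","lev"]
top=[T((90,255),(62,74)),T((177,262),(95,92)),T((253,282),(100,97)),T((345,244),(101,94))]
sid=[T((135,342),(66,49)),T((230,290),(90,57)),T((305,265),(98,75)),T((347,205),(102,57))]
print(n,"\n",back(f,top,[88,66,56,44]).round(1),"\n",back(g,sid,[88,80,56,44]).round(1))
c=back(f,[T((210,155),(x,y-200),4) for x,y in[(46,281),(743,239),(760,425),(52,468)]],12)[:,:2]
print(c.round(1),[np.linalg.norm(c[i]-c[i-1]).round() for i in range(4)]);C=c.mean(0)
d=(c[0]-c[1]+c[3]-c[2]);d/=np.linalg.norm(d);print("centre",C.round(1),"yaw",np.degrees(np.arctan2(d[1],d[0]))-90)
for k,l in zip((1.5,.5,-.5,-1.5),("white","black","blue","cork")): print(l,(C+d*82*k).round(1))
b=back(g,[T((190,160),(x,y-200),800/170) for x,y in[(359,408),(498,323),(618,411),(478,508)]],10);print("blue side",b.mean(0).round(1))
E
python3 m.py
```

```text
['tamper', 'shaker', 'cup', 'lev'] 
 [[520.1 380.   88. ]
 [489.7 214.2  66. ]
 [442.7  81.2  56. ]
 [500.4 -88.   44. ]] 
 [[518.4 378.6  88. ]
 [487.6 213.7  80. ]
 [442.7  86.   56. ]
 [499.  -88.9  44. ]]
[[ 713.7  181.4]
 [ 707.4 -156.1]
 [ 613.8 -153.9]
 [ 620.1  182.2]] [np.float64(94.0), np.float64(338.0), np.float64(94.0), np.float64(336.0)]
centre [663.7  13.4] yaw -1.0718972492445715
white [666.  136.4]
black [664.5  54.4]
blue [663.  -27.6]
cork [ 661.4 -109.6]
blue side [665.1 -30.   10. ]
```

{"fn": "send_rows", "kwargs": {"targets": "0.301 -0.399 0 0 0 -74.25 100;0.301 -0.399 0 0 0 -74.25 100;0.301 -0.399 0 0 0 -74.25 100;0.301 -0.399 0 0 0 -74.25 100;0.301 -0.399 0 0 0 -74.25 100;0.301 -0.399 0 0 0 -74.25 100;0.301 -0.399 0 0 0 -74.25 100;0.301 -0.399 0 0 0 -74.25 100;0.301 -0.399 0 0 0 -74.25 100;0.301 -0.399 0 0 0 -74.25 100;0.301 -0.399 0 0 0 -74.25 100;0.301 -0.399 0 0 0 -74.25 100", "grip_force": 30}}

```text
time_s: 1.2
ee_pos: [337.5, -85.8, 214.2]
ee_rot: [179.9, 0.0, 90.1]
force: [1.4, -0.5, 0.2]
gripper_width: 90.9
gripper_force: 0.0
```

{"fn": "send_rows", "kwargs": {"targets": "0.467 0.182 0 0 0 0 100;0.467 0.182 0 0 0 0 100;0.467 0.182 0 0 0 0 100;0.467 0.182 0 0 0 0 100;0.467 0.182 0 0 0 0 100;0.467 0.182 0 0 0 0 100;0.467 0.182 0 0 0 0 100;0.467 0.182 0 0 0 0 100;0.467 0.182 0 0 0 0 100;0.467 0.182 0 0 0 0 100;0.467 0.182 0 0 0 0 100;0.467 0.182 0 0 0 0 100"}}

```text
time_s: 2.2
ee_pos: [519.3, 380.1, 213.5]
ee_rot: [-180.0, 0.0, 90.0]
force: [-0.0, -0.4, -0.6]
gripper_width: 91.2
gripper_force: 0.0
```

{"fn": "send_rows", "kwargs": {"targets": "0 0 0 0 0 0 100;0 0 0 0 0 0 100;0 0 0 0 0 0 100;0 0 0.03 0 0 0 100;0 0 0.06 0 0 0 100;0 0 0.06 0 0 0 100;0 0 0.06 0 0 0 100"}}

```text
time_s: 2.78
ee_pos: [518.1, 376.2, 153.4]
ee_rot: [-179.8, 0.1, 89.9]
force: [-0.1, 0.3, 1.0]
gripper_width: 91.3
gripper_force: 0.0
```

```bash
python3 - <<'E'
from h import *
s=env.state(); print(s["ee_pos"],s["ee_rot"],s["time_s"])
a=eyes.grab_frame("top")["image"][235:335,70:190]; b=eyes.grab_frame("side")["image"][280:430,100:240]
cv2.imwrite("pics/a1.png",np.hstack([cv2.resize(a,None,fx=3,fy=3),cv2.resize(b,(280,300))]))
E
```

```text
[518.05718068 376.18247366 153.37933702] [-1.79839801e+02  1.28578530e-01  8.99237991e+01] 2.7833
```

View pics/a1.png

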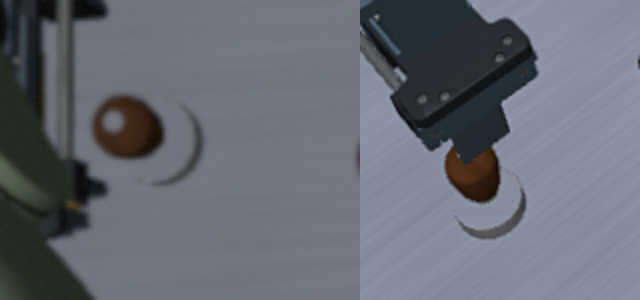

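The gripper sits over the tamper. From above it looks shifted left, which would fit parallax at its height. I'll check the pose repeatability.

{"fn": "send_rows", "kwargs": {"targets": "0 0 0.04 0 0 0 100;0 0 0.04 0 0 0 100;0 0 0.04 0 0 0 100;0 0 0.04 0 0 0 100;0 0 0.04 0 0 0 100;0 0 0.04 0 0 0 100"}}

```text
time_s: 3.38
ee_pos: [520.0, 378.7, 115.9]
ee_rot: [179.8, -0.1, 90.0]
force: [-0.5, -0.2, -0.3]
gripper_width: 91.3
gripper_force: 0.0
```

```bash
python3 - <<'E'
from h import *
s=env.state(); print(s["ee_pos"],s["ee_rot"],s["time_s"],s["qvel"])
f=eyes.grab_frame("top"); g=eyes.grab_frame("side")
s=env.state(); print(s["ee_pos"])
p=s["ee_pos"]
im=[]
for c,(x,y,w,h) in((f,(70,230,120,90)),(g,(90,290,140,105))):
    I=cv2.resize(c["image"][y:y+h,x:x+w],(400,300),interpolation=3);k=400/w
    # TCP, finger-tip inner points at +-45.5 x, tamper predicted disc
    for q,col in((p,(0,255,0)),(p+[45.5,0,0],(0,255,255)),(p-[45.5,0,0],(0,255,255)),([519.3,379.3,88],(255,0,255))):
        u=((proj(c,q)[0]-(x,y)+.5)*k).astype(int);cv2.circle(I,tuple(map(int,u)),3,col,-1)
    im.append(I)
cv2.imwrite("pics/a2.png",np.hstack(im))
E
```

```text
[519.99736625 378.72895234 115.91729401] [ 1.79841311e+02 -1.04997266e-01  8.99923572e+01] 3.3833 [ 0.13705244  0.2430976   0.65068964 -0.04009731 -0.15664498  0.09744972]
[519.56837983 378.47978489 115.16019635]
```

View pics/a2.png

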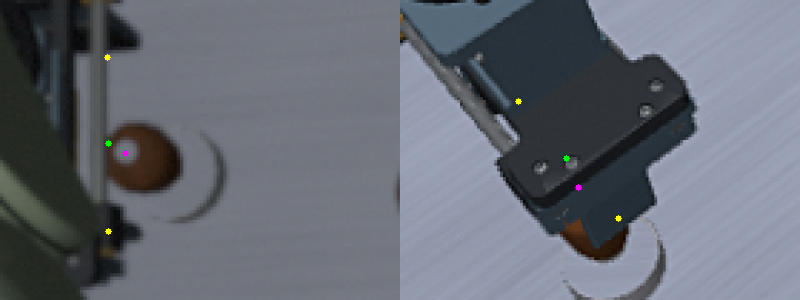

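The markers match the finger tips and the tamper disc, so the calibration holds. Descending and gripping.

{"fn": "send_rows", "kwargs": {"targets": "0 0 0.03 0 0 0 100;0 0 0.055 0 0 0 100;0 0 0.064 0 0 0 100;0 0 0.064 0 0 0 100;0 0 0.064 0 0 0 40;0 0 0.064 0 0 0 20;0 0 0.064 0 0 0 20;0 0 0.064 0 0 0 20;0 0 0.064 0 0 0 20;0 0 0.064 0 0 0 20;0 0 0.064 0 0 0 20;0 0 0.064 0 0 0 20", "grip_force": 30}}

```text
time_s: 4.48
ee_pos: [519.1, 378.1, 50.0]
ee_rot: [180.0, 0.0, 90.0]
force: [-0.4, -0.5, -0.1]
gripper_width: 40.5
gripper_force: 0.0
```

{"fn": "send_rows", "kwargs": {"targets": "0 0 0 0 0 0 20;0 0 0 0 0 0 20;0 0 0 0 0 0 20;0 0 0 0 0 0 20;0 0 -0.01 0 0 0 20;0 0 -0.03 0 0 0 20;0 0 -0.06 0 0 0 20;0 0 -0.07 0 0 0 20;0 0 -0.07 0 0 0 20;0 0 -0.07 0 0 0 20"}}

```text
time_s: 5.32
ee_pos: [519.1, 378.0, 119.8]
ee_rot: [180.0, -0.0, 90.0]
force: [-0.4, -0.1, -3.2]
gripper_width: 36.6
gripper_force: 30.0
```

{"fn": "send_rows", "kwargs": {"targets": "-0.010 0.0045 0 0 0 0 20;-0.035 0.016 0 0 0 0 20;-0.070 0.0315 0 0 0 0 20;-0.105 0.0475 0 0 0 0 20;-0.140 0.063 0 0 0 0 20;-0.175 0.079 0 0 0 0 20;-0.210 0.0945 0 0 0 0 20;-0.245 0.1105 0 0 0 0 20;-0.280 0.126 0 0 0 0 20;-0.310 0.140 0 0 0 0 20;-0.322 0.1455 0 0 0 0 20;-0.325 0.1465 0 0 0 0 20"}}

```text
time_s: 6.32
ee_pos: [665.6, 49.2, 117.7]
ee_rot: [-179.8, 0.1, 89.8]
force: [0.6, 1.2, -3.2]
gripper_width: 36.8
gripper_force: 30.0
```

{"fn": "send_rows", "kwargs": {"targets": "0 0 0.01 0 0 0 20;0 0 0.03 0 0 0 20;0 0 0.045 0 0 0 20;0 0 0.05 0 0 0 20;0 0 0.05 0 0 0 20;0 0 0.05 0 0 0 20"}}

```text
time_s: 6.82
ee_pos: [665.1, 54.3, 69.6]
ee_rot: [-179.9, -0.0, 90.1]
force: [0.7, -0.6, -2.8]
gripper_width: 37.1
gripper_force: 30.0
```

```bash
cat > ov.py <<'E'
# overlay: seat outline (from estimate) and tool base ring below TCP
import sys; from h import *
def ov(name,seat,tcp,dz,r,lab):
    a=np.linspace(0,2*np.pi,40); ring=np.c_[np.cos(a),np.sin(a),0*a]
    im=[]
    for n in("top","side"):
        c=eyes.grab_frame(n); u0=proj(c,[*seat,20])[0]; w,h=100,75
        x,y=[int(max(0,v)) for v in u0-(w/2,h/2)]
        I=cv2.resize(c["image"][y:y+h,x:x+w],(400,300),interpolation=3)
        for ctr,rr,col in((np.array([*seat,10]),35,(0,255,0)),(np.array([tcp[0],tcp[1],tcp[2]-dz]),r,(255,0,255))):
            q=((proj(c,ctr+rr*ring)-(x,y)+.5)*4).astype(np.int32); cv2.polylines(I,[q],True,col,1)
        im.append(I)
    cv2.imwrite(name,np.hstack(im))
E
python3 - <<'E'
from ov import *
s=env.state();p=s["ee_pos"];print(p,s["ee_rot"],s["force"])
ov("pics/b1.png",(665.5,53.5),p,50,27,"")
E
```

```text
[665.0595308   54.2801255   69.58979407] [-1.79949191e+02 -7.14333512e-03  9.00747908e+01] [ 0.74735783 -0.56547634 -2.83315038]
```

View pics/b1.png

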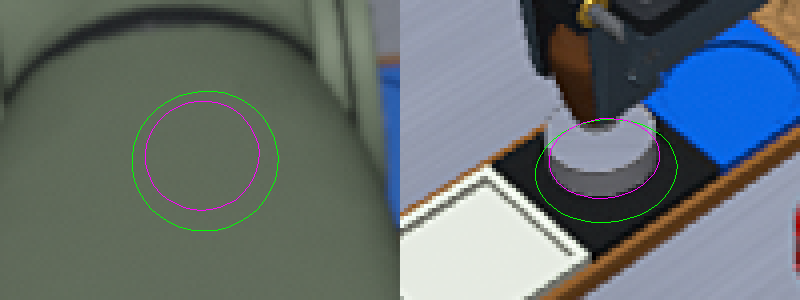

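The held tamper is upright and centred over the black seat. Lowering slowly.

{"fn": "send_rows", "kwargs": {"targets": "0 0 0.004 0 0 0 20;0 0 0.008 0 0 0 20;0 0 0.012 0 0 0 20;0 0 0.014 0 0 0 20;0 0 0.0145 0 0 0 20;0 0 0.015 0 0 0 20;0 0 0.0155 0 0 0 20;0 0 0.016 0 0 0 20;0 0 0.016 0 0 0 20;0 0 0.016 0 0 0 20"}}

```text
time_s: 7.75
ee_pos: [665.7, 52.8, 59.5]
ee_rot: [179.8, 0.0, 90.0]
force: [-9.2, -1.2, 24.0]
gripper_width: 36.8
gripper_force: 30.0
```

```bash
python3 - <<'E'
from ov import *
s=env.state();p=s["ee_pos"];print(p,s["ee_rot"],s["force"],s["torque"])
ov("pics/b2.png",(665.5,53.5),p,50,27,"")
I=cv2.imread("pics/b2.png")[:,400:]; cv2.imwrite("pics/b2.png",cv2.resize(I,(800,600)))
E
```

```text
[665.6615197   52.83864605  59.53813429] [1.79848686e+02 1.26128543e-02 9.00038748e+01] [-9.17953591 -1.22237403 23.95625332] [-0.21186388  1.58765888  0.10924267]
```

View pics/b2.png

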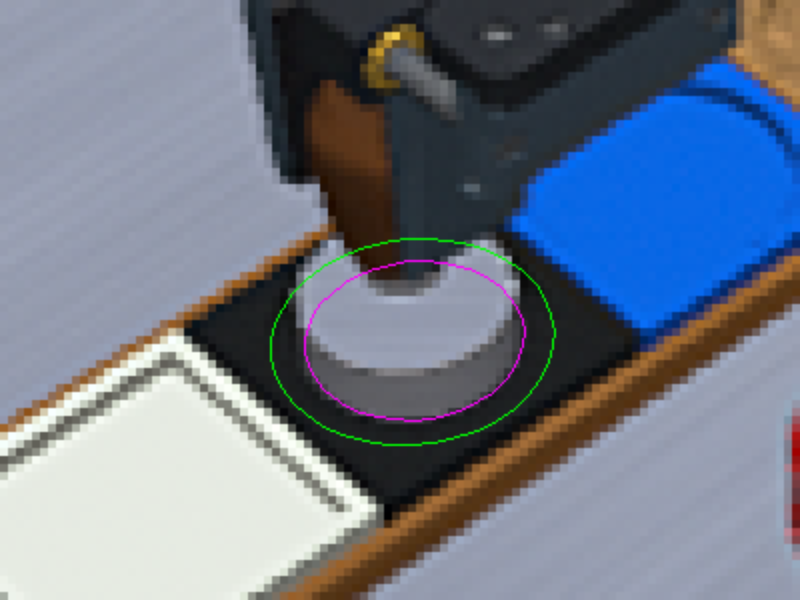

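The tamper met resistance at TCP z ≈ 59.5, with its base about 5 mm above the recess floor. The image still shows it centred over the seat. I'll check the black seat in the earlier pictures with the contrast stretched.

```bash
python3 - <<'E'
import cv2,numpy as np
t=cv2.imread("pics/top0.png")[165:225,262:317]; s=cv2.imread("pics/side0.png")[195:250,225:300]
o=[cv2.resize(np.clip((i.astype(float)-0)*5,0,255).astype(np.uint8),(400,h),interpolation=3)for i,h in((t,400),(s,400))]
cv2.imwrite("pics/c.png",np.hstack(o))
E
```

```text
(no output)
```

View pics/c.png

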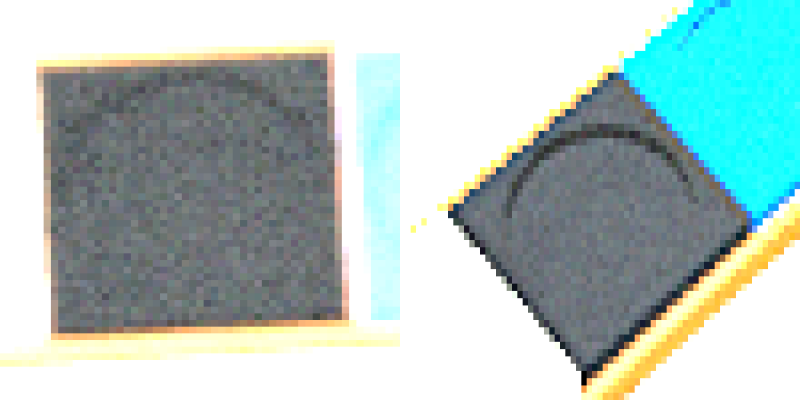

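The seat is empty and its recess is centred. I'll back up a little to find where contact begins.

{"fn": "send_rows", "kwargs": {"targets": "0 0 -0.003 0 0 0 20;0 0 -0.003 0 0 0 20;0 0 -0.003 0 0 0 20"}}

```text
time_s: 8.1
ee_pos: [666.3, 52.7, 59.6]
ee_rot: [179.8, 0.0, 90.0]
force: [-3.6, -0.9, 11.4]
gripper_width: 37.0
gripper_force: 30.0
```

{"fn": "send_rows", "kwargs": {"targets": "0 0 -0.003 0 0 0 20;0 0 -0.003 0 0 0 20;0 0 -0.003 0 0 0 20"}}

```text
time_s: 8.35
ee_pos: [665.7, 52.9, 59.7]
ee_rot: [180.0, 0.0, 90.0]
force: [0.0, -0.2, 0.3]
gripper_width: 36.8
gripper_force: 30.0
```

{"fn": "send_rows", "kwargs": {"targets": "0 0 -0.006 0 0 0 20;0 0 -0.006 0 0 0 20;0 0 -0.006 0 0 0 20"}}

```text
time_s: 8.6
ee_pos: [665.6, 53.2, 65.8]
ee_rot: [180.0, -0.0, 90.0]
force: [0.8, 1.1, -3.4]
gripper_width: 36.6
gripper_force: 30.0
```

Contact starts at 59.7 mm, repeatably. The top and side estimates of the blue seat also differ along the viewing ray, as they would if the seats sat about 6 mm higher on a tray floor. I'll triangulate the seat height.

```bash
cat >> m.py <<'E'
print("---")
tb=[(395,268),(568,258),(577,422),(401,431)]; sb=[(359,408),(498,323),(618,411),(478,508)]
for z in (10,13,16,19):
    a=back(f,[T((210,155),(x,y-200),4) for x,y in tb],z).mean(0); b=back(g,[T((190,160),(x,y-200),800/170) for x,y in sb],z).mean(0)
    c=back(f,[T((210,155),(x,y-200),4) for x,y in[(46,281),(743,239),(760,425),(52,468)]],z+2)[:,:2].mean(0)
    print(z,a.round(1),b.round(1),(a-b).round(1),"caddy centre",c.round(1))
E
python3 m.py | sed -n '/---/,$p'
```

```text
---
10 [664.9 -27.4  10. ] [665.1 -30.   10. ] [-0.2  2.7  0. ] caddy centre [663.7  13.4]
13 [663.9 -27.2  13. ] [662.8 -28.   13. ] [1.2 0.8 0. ] caddy centre [662.8  13.4]
16 [663.  -27.1  16. ] [660.4 -26.   16. ] [ 2.5 -1.1  0. ] caddy centre [661.9  13.4]
19 [662. -27.  19.] [658.1 -24.   19. ] [ 3.9 -3.  -0. ] caddy centre [660.9  13.4]
```

The seat top triangulates to roughly 13 mm, so the tray floor is raised and the contact was with the recess floor. I'll shift 1.5 mm in -x, set the tamper down gently, release it and rise.

{"fn": "send_rows", "kwargs": {"targets": "0 -0.0015 0.002 0 0 0 20;0 -0.0015 0.004 0 0 0 20;0 -0.0015 0.0055 0 0 0 20;0 -0.0015 0.006 0 0 0 20;0 -0.0015 0.0065 0 0 0 20;0 -0.0015 0.0065 0 0 0 20;0 -0.0015 0.0065 0 0 0 20"}}

```text
time_s: 9.18
ee_pos: [663.8, 53.0, 59.8]
ee_rot: [-180.0, 0.0, 90.0]
force: [-2.6, -0.4, 2.3]
gripper_width: 36.9
gripper_force: 30.0
```

{"fn": "send_rows", "kwargs": {"targets": "0 0 0 0 0 0 60;0 0 0 0 0 0 60;0 0 0 0 0 0 60;0 0 0 0 0 0 60;0 0 0 0 0 0 60;0 0 -0.02 0 0 0 60;0 0 -0.05 0 0 0 100;0 0 -0.09 0 0 0 100;0 0 -0.11 0 0 0 100;0 0 -0.11 0 0 0 100"}}

```text
time_s: 10.02
ee_pos: [667.4, 53.4, 175.8]
ee_rot: [179.3, -0.0, 90.0]
force: [0.6, -0.1, 1.2]
gripper_width: 78.6
gripper_force: 0.0
```

{"fn": "send_rows", "kwargs": {"targets": "-0.02 -0.024 0 0 0 0 100;-0.05 -0.058 0 0 0 0 100;-0.075 -0.087 0 0 0 0 100;-0.10 -0.116 0 0 0 0 100;-0.125 -0.145 0 0 0 0 100;-0.138 -0.16 0 0 0 0 100;-0.142 -0.1645 0 0 0 0 100;-0.142 -0.1645 0 0 0 0 100;-0.142 -0.1645 0 0 0 0 100;-0.142 -0.1645 0 0 0 0 100"}}

```text
time_s: 10.85
ee_pos: [500.7, -88.2, 169.2]
ee_rot: [180.0, -0.0, 90.0]
force: [-0.1, -0.6, -0.9]
gripper_width: 90.8
gripper_force: 0.0
```

```bash
python3 - <<'E'
from ov import *
s=env.state();print(s["ee_pos"],s["ee_rot"])
f=eyes.grab_frame("side");g=eyes.grab_frame("top")
a=cv2.resize(f["image"][165:265,225:345],(480,400),interpolation=3); b=cv2.resize(g["image"][160:240,250:350],(320,256),interpolation=3)
b=np.vstack([b,np.zeros((144,320,3),np.uint8)])
cv2.imwrite("pics/d.png",np.hstack([a,b]))
E
```

```text
[500.70970239 -88.24178033 169.24143967] [ 1.79959807e+02 -1.45226297e-02  9.00379844e+01]
```

View pics/d.png

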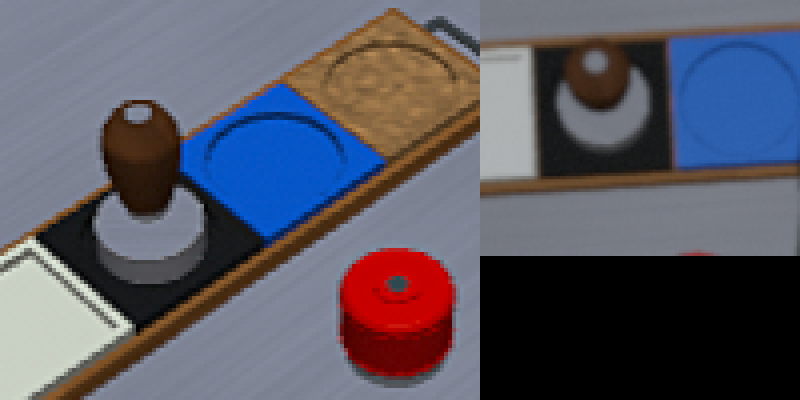

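The tamper stands upright and centred in the black recess in both views. Now the leveler.

{"fn": "send_rows", "kwargs": {"targets": "0 0 0.02 0 0 0 100;0 0 0.055 0 0 0 100;0 0 0.09 0 0 0 100;0 0 0.125 0 0 0 100;0 0 0.148 0 0 0 100;0 0 0.1555 0 0 0 100;0 0 0.1555 0 0 0 100;0 0 0.1555 0 0 0 40;0 0 0.1555 0 0 0 40;0 0 0.1555 0 0 0 40;0 0 0.1555 0 0 0 40;0 0 0.1555 0 0 0 40", "grip_force": 30}}

```text
time_s: 11.95
ee_pos: [500.2, -89.1, 15.0]
ee_rot: [179.9, 0.0, 90.0]
force: [0.1, -0.1, 0.4]
gripper_width: 61.0
gripper_force: 0.0
```

{"fn": "send_rows", "kwargs": {"targets": "0 0 0 0 0 0 40;0 0 0 0 0 0 40;0 0 0 0 0 0 40;0 0 0 0 0 0 40"}}

```text
time_s: 12.28
ee_pos: [499.4, -89.0, 14.6]
ee_rot: [180.0, 0.0, 90.0]
force: [-2.0, 0.5, 6.4]
gripper_width: 53.4
gripper_force: 30.0
```

{"fn": "send_rows", "kwargs": {"targets": "0 0 -0.01 0 0 0 40;0 0 -0.03 0 0 0 40;0 0 -0.055 0 0 0 40;0 0 -0.071 0 0 0 40;0 0 -0.075 0 0 0 40;0.006 0.016 -0.075 0 0 0 40;0.018 0.047 -0.075 0 0 0 40;0.030 0.080 -0.075 0 0 0 40;0.042 0.113 -0.075 0 0 0 40;0.053 0.142 -0.075 0 0 0 40;0.059 0.158 -0.075 0 0 0 40;0.061 0.163 -0.075 0 0 0 40"}}

```text
time_s: 13.28
ee_pos: [664.8, -26.6, 87.4]
ee_rot: [180.0, -0.0, 90.1]
force: [-0.3, -0.3, -2.4]
gripper_width: 53.0
gripper_force: 30.0
```

{"fn": "send_rows", "kwargs": {"targets": "0 0 0 0 0 0 40;0 0 0.01 0 0 0 40;0 0 0.03 0 0 0 40;0 0 0.048 0 0 0 40;0 0 0.055 0 0 0 40;0 0 0.055 0 0 0 40;0 0 0.055 0 0 0 40"}}

```text
time_s: 13.87
ee_pos: [661.7, -28.4, 33.8]
ee_rot: [-179.9, 0.0, 90.0]
force: [0.6, 0.3, -2.9]
gripper_width: 53.0
gripper_force: 30.0
```

{"fn": "send_rows", "kwargs": {"targets": "0 0 0.003 0 0 0 40;0 0 0.006 0 0 0 40;0 0 0.008 0 0 0 40;0 0 0.009 0 0 0 40;0 0 0.0095 0 0 0 40;0 0 0.010 0 0 0 40;0 0 0.0105 0 0 0 40;0 0 0.0105 0 0 0 40"}}

```text
time_s: 14.53
ee_pos: [662.5, -27.9, 24.6]
ee_rot: [180.0, 0.0, 90.0]
force: [-2.7, -0.0, 5.3]
gripper_width: 53.1
gripper_force: 30.0
```

{"fn": "send_rows", "kwargs": {"targets": "0 0 0 0 0 0 75;0 0 0 0 0 0 75;0 0 0 0 0 0 75;0 0 0 0 0 0 75;0 0 0 0 0 0 75;0 0 -0.015 0 0 0 75;0 0 -0.045 0 0 0 75;0 0 -0.08 0 0 0 100;0 0 -0.105 0 0 0 100;0 0 -0.11 0 0 0 100;0 0 -0.11 0 0 0 100"}}

```text
time_s: 15.45
ee_pos: [663.9, -28.0, 135.8]
ee_rot: [179.7, 0.0, 90.0]
force: [-0.2, 0.3, -1.1]
gripper_width: 90.4
gripper_force: 0.0
```

{"fn": "send_rows", "kwargs": {"targets": "0.01 -0.02 0 0 0 0 100;0.026 -0.05 0 0 0 0 100;0.041 -0.08 0 0 0 0 100;0.056 -0.11 0 0 0 0 100;0.071 -0.14 0 0 0 0 100;0.086 -0.17 0 0 0 0 100;0.1 -0.2 0 0 0 0 100;0.109 -0.215 0 0 0 0 100;0.111 -0.22 0 0 0 0 100;0.111 -0.22 0 0 0 0 100;0.111 -0.22 0 0 0 0 100"}}

```text
time_s: 16.37
ee_pos: [443.2, 82.9, 132.9]
ee_rot: [180.0, 0.0, 90.0]
force: [-0.4, 0.1, 0.7]
gripper_width: 91.4
gripper_force: 0.0
```

```bash
python3 - <<'E'
from ov import *
s=env.state();p=s["ee_pos"];print(p,s["ee_rot"])
f=eyes.grab_frame("side");g=eyes.grab_frame("top")
a=f["image"][165:285,225:385].copy()
a=cv2.resize(a,(480,360),interpolation=3)
b=cv2.resize(g["image"][160:240,290:395],(320,244),interpolation=3)
b=np.vstack([b,np.zeros((116,320,3),np.uint8)])
cv2.imwrite("pics/e.png",np.hstack([a,b]))
E
```

```text
[443.2109317   82.89924785 132.89051663] [1.79995770e+02 2.67902923e-02 9.00108202e+01]
```

View pics/e.png

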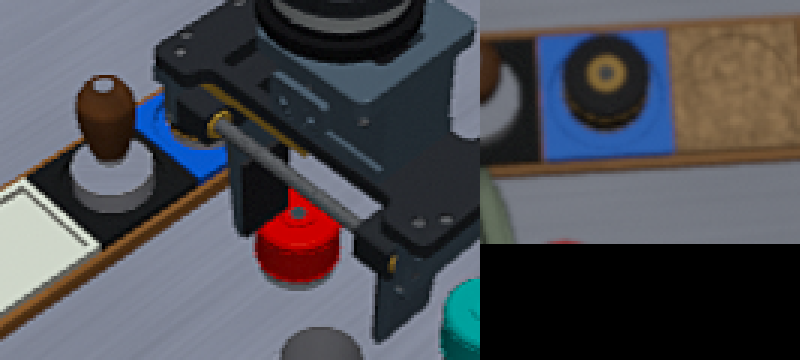

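The leveler is centred in the blue recess, and the gripper is clear of its neighbours. Now the cup.

{"fn": "send_rows", "kwargs": {"targets": "0 0 0.02 0 0 0 100;0 0 0.05 0 0 0 100;0 0 0.08 0 0 0 100;0 0 0.103 0 0 0 100;0 0 0.1095 0 0 0 100;0 0 0.1095 0 0 0 100;0 0 0.1095 0 0 0 40;0 0 0.1095 0 0 0 40;0 0 0.1095 0 0 0 40;0 0 0.1095 0 0 0 40;0 0 0.1095 0 0 0 40;0 0 0.1095 0 0 0 40", "grip_force": 20}}

```text
time_s: 17.47
ee_pos: [443.2, 83.2, 24.6]
ee_rot: [179.9, -0.0, 90.0]
force: [1.3, 0.1, 1.0]
gripper_width: 53.8
gripper_force: 0.6
```

{"fn": "send_rows", "kwargs": {"targets": "0 0 0 0 0 0 40;0 0 0 0 0 0 40;0 0 0 0 0 0 40;0 0 0 0 0 0 40"}}

```text
time_s: 17.8
ee_pos: [443.2, 83.2, 24.6]
ee_rot: [179.9, -0.0, 90.0]
force: [-0.7, -0.0, 5.8]
gripper_width: 53.6
gripper_force: 20.0
```

{"fn": "send_rows", "kwargs": {"targets": "0 0 -0.01 0 0 0 40;0 0 -0.035 0 0 0 40;0 0 -0.065 0 0 0 40;0 0 -0.081 0 0 0 40;0 0 -0.085 0 0 0 40;0 0 -0.085 0 0 0 40"}}

```text
time_s: 18.3
ee_pos: [442.8, 83.2, 109.5]
ee_rot: [179.9, -0.0, 90.0]
force: [-0.1, -0.4, -1.9]
gripper_width: 53.4
gripper_force: 20.0
```

{"fn": "send_rows", "kwargs": {"targets": "-0.008 0.009 0 0 0 0 40;-0.026 0.029 0 0 0 0 40;-0.047 0.053 0 0 0 0 40;-0.068 0.077 0 0 0 0 40;-0.089 0.1 0 0 0 0 40;-0.110 0.124 0 0 0 0 40;-0.131 0.148 0 0 0 0 40;-0.152 0.171 0 0 0 0 40;-0.172 0.194 0 0 0 0 40;-0.187 0.211 0 0 0 0 40;-0.193 0.2175 0 0 0 0 40;-0.193 0.2175 0 0 0 0 40"}}

```text
time_s: 19.3
ee_pos: [660.5, -111.9, 106.1]
ee_rot: [-179.8, -0.0, 89.9]
force: [0.7, 0.9, -0.8]
gripper_width: 53.3
gripper_force: 20.0
```

{"fn": "send_rows", "kwargs": {"targets": "0 0 0 0 0 0 40;0 0 0.01 0 0 0 40;0 0 0.03 0 0 0 40;0 0 0.052 0 0 0 40;0 0 0.063 0 0 0 40;0 0 0.065 0 0 0 40;0 0 0.065 0 0 0 40;0 0 0.065 0 0 0 40"}}

```text
time_s: 19.97
ee_pos: [660.5, -109.6, 44.8]
ee_rot: [179.9, 0.0, 90.0]
force: [0.1, 0.6, -2.0]
gripper_width: 52.9
gripper_force: 20.0
```

{"fn": "send_rows", "kwargs": {"targets": "0 0 0.003 0 0 0 40;0 0 0.006 0 0 0 40;0 0 0.008 0 0 0 40;0 0 0.009 0 0 0 40;0 0 0.0095 0 0 0 40;0 0 0.010 0 0 0 40;0 0 0.0105 0 0 0 40;0 0 0.0105 0 0 0 40"}}

```text
time_s: 20.63
ee_pos: [660.0, -109.9, 34.6]
ee_rot: [180.0, 0.0, 90.0]
force: [-2.1, 1.3, 5.4]
gripper_width: 53.6
gripper_force: 20.0
```

{"fn": "send_rows", "kwargs": {"targets": "0 0 0 0 0 0 75;0 0 0 0 0 0 75;0 0 0 0 0 0 75;0 0 0 0 0 0 75;0 0 0 0 0 0 75;0 0 -0.015 0 0 0 75;0 0 -0.045 0 0 0 75;0 0 -0.08 0 0 0 100;0 0 -0.105 0 0 0 100;0 0 -0.11 0 0 0 100;0 0 -0.11 0 0 0 100"}}

```text
time_s: 21.55
ee_pos: [661.3, -110.1, 145.9]
ee_rot: [179.7, 0.1, 90.0]
force: [-0.2, 0.9, -0.4]
gripper_width: 90.3
gripper_force: 0.0
```

{"fn": "send_rows", "kwargs": {"targets": "0.015 -0.008 0 0 0 0 100;0.045 -0.024 0 0 0 0 100;0.079 -0.042 0 0 0 0 100;0.113 -0.06 0 0 0 0 100;0.147 -0.078 0 0 0 0 100;0.181 -0.096 0 0 0 0 100;0.215 -0.114 0 0 0 0 100;0.249 -0.132 0 0 0 0 100;0.283 -0.15 0 0 0 0 100;0.31 -0.165 0 0 0 0 100;0.3235 -0.172 0 0 0 0 100;0.3235 -0.172 0 0 0 0 100"}}

```text
time_s: 22.55
ee_pos: [485.2, 215.7, 141.4]
ee_rot: [-179.8, 0.0, 90.2]
force: [-0.9, -0.3, 0.6]
gripper_width: 91.1
gripper_force: 0.0
```

{"fn": "send_rows", "kwargs": {"targets": "0 0 0 0 0 0 100;0 0 0 0 0 0 100"}}

```text
time_s: 22.72
ee_pos: [487.9, 212.8, 142.3]
ee_rot: [-179.9, 0.1, 90.0]
force: [-0.3, -0.6, -0.7]
gripper_width: 91.3
gripper_force: 0.0
```

```bash
python3 - <<'E'
from ov import *
s=env.state();p=s["ee_pos"];print(p,s["ee_rot"])
f=eyes.grab_frame("side");g=eyes.grab_frame("top")
a=cv2.resize(f["image"][155:275,210:370],(480,360),interpolation=3)
b=cv2.resize(g["image"][160:240,310:415],(320,244),interpolation=3)
b=np.vstack([b,np.zeros((116,320,3),np.uint8)])
cv2.imwrite("pics/f.png",np.hstack([a,b]))
E
```

```text
[487.87989511 212.79041788 142.31440697] [-1.79907759e+02  7.53665567e-02  8.99837609e+01]
```

View pics/f.png

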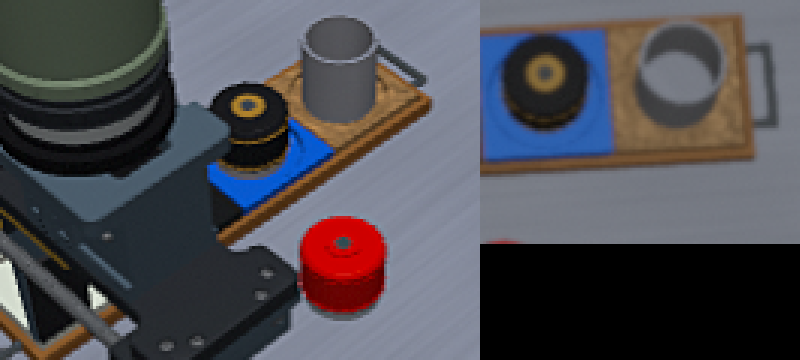

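The cup stands upright in the cork recess. Now the cocoa shaker.

{"fn": "send_rows", "kwargs": {"targets": "0 0 0.02 0 0 0 100;0 0 0.05 0 0 0 100;0 0 0.085 0 0 0 100;0 0 0.112 0 0 0 100;0 0 0.1215 0 0 0 100;0 0 0.1215 0 0 0 100;0 0 0.1215 0 0 0 35;0 0 0.1215 0 0 0 35;0 0 0.1215 0 0 0 35;0 0 0.1215 0 0 0 35;0 0 0.1215 0 0 0 35;0 0 0.1215 0 0 0 35", "grip_force": 25}}

```text
time_s: 23.82
ee_pos: [488.4, 213.8, 22.6]
ee_rot: [179.9, -0.0, 90.0]
force: [0.6, 0.1, 0.7]
gripper_width: 54.3
gripper_force: 0.0
```

{"fn": "send_rows", "kwargs": {"targets": "0 0 0 0 0 0 35;0 0 0 0 0 0 35;0 0 0 0 0 0 35;0 0 0 0 0 0 35;0 0 0 0 0 0 35"}}

```text
time_s: 24.23
ee_pos: [488.3, 213.7, 22.4]
ee_rot: [180.0, -0.0, 90.0]
force: [-0.2, 0.3, 6.2]
gripper_width: 48.5
gripper_force: 25.0
```

{"fn": "send_rows", "kwargs": {"targets": "0 0 -0.01 0 0 0 35;0 0 -0.035 0 0 0 35;0 0 -0.055 0 0 0 35;0 0 -0.06 0 0 0 35;-0.006 0.014 -0.06 0 0 0 35;-0.018 0.040 -0.06 0 0 0 35;-0.031 0.07 -0.06 0 0 0 35;-0.044 0.1 -0.06 0 0 0 35;-0.057 0.13 -0.06 0 0 0 35;-0.069 0.158 -0.06 0 0 0 35;-0.076 0.173 -0.06 0 0 0 35;-0.0775 0.1765 -0.06 0 0 0 35"}}

```text
time_s: 25.23
ee_pos: [667.3, 133.6, 79.6]
ee_rot: [-180.0, 0.1, 89.9]
force: [0.1, -0.7, -1.2]
gripper_width: 48.2
gripper_force: 25.0
```

{"fn": "send_rows", "kwargs": {"targets": "0 0 0 0 0 0 35;0 0 0.01 0 0 0 35;0 0 0.028 0 0 0 35;0 0 0.038 0 0 0 35;0 0 0.04 0 0 0 35;0 0 0.04 0 0 0 35;0 0 0.04 0 0 0 35"}}

```text
time_s: 25.82
ee_pos: [664.4, 136.5, 42.2]
ee_rot: [180.0, 0.0, 90.0]
force: [0.7, -0.1, -1.4]
gripper_width: 48.3
gripper_force: 25.0
```

{"fn": "send_rows", "kwargs": {"targets": "0 0 0.003 0 0 0 35;0 0 0.006 0 0 0 35;0 0 0.008 0 0 0 35;0 0 0.009 0 0 0 35;0 0 0.0095 0 0 0 35;0 0 0.010 0 0 0 35;0 0 0.0105 0 0 0 35;0 0 0.0105 0 0 0 35"}}

```text
time_s: 26.48
ee_pos: [664.5, 136.1, 32.4]
ee_rot: [180.0, 0.0, 90.0]
force: [-2.3, -0.1, 4.7]
gripper_width: 48.6
gripper_force: 25.0
```

Contact is at the floor height again. I'll release, rise and retreat toward the base.

{"fn": "send_rows", "kwargs": {"targets": "0 0 0 0 0 0 70;0 0 0 0 0 0 70;0 0 0 0 0 0 70;0 0 0 0 0 0 70;0 0 0 0 0 0 70;0 0 -0.015 0 0 0 70;0 0 -0.045 0 0 0 70;0 0 -0.08 0 0 0 100;0 0 -0.12 0 0 0 100;0 0 -0.15 0 0 0 100;0 0 -0.16 0 0 0 100;0 0 -0.16 0 0 0 100"}}

```text
time_s: 27.48
ee_pos: [666.3, 136.4, 195.0]
ee_rot: [179.6, -0.1, 90.0]
force: [0.6, 0.2, 0.2]
gripper_width: 90.9
gripper_force: 0.0
```

{"fn": "send_rows", "kwargs": {"targets": "0.02 -0.03 0 0 0 0 100;0.04 -0.06 0 0 0 0 100;0.06 -0.09 0 0 0 0 100;0.08 -0.12 0 0 0 0 100;0.1 -0.15 0 0 0 0 100;0.12 -0.18 0 0 0 0 100;0.14 -0.21 0 0 0 0 100;0.16 -0.24 0 0 0 0 100;0.17 -0.26 0 0 0 0 100;0.17 -0.26 0 0 0 0 100;0.17 -0.26 0 0 0 0 100;0.17 -0.26 0 0 0 0 100"}}

```text
time_s: 28.48
ee_pos: [404.6, 305.6, 190.0]
ee_rot: [-179.9, 0.1, 90.0]
force: [0.4, 0.0, -0.4]
gripper_width: 91.0
gripper_force: 0.0
```

```bash
python3 - <<'E'
from ov import *
s=env.state();print(s["ee_pos"],s["force"])
f=eyes.grab_frame("side");g=eyes.grab_frame("top")
a=cv2.resize(f["image"][150:290,180:370],(800,590),interpolation=3)[:340] if 0 else cv2.resize(f["image"][150:290,180:370],(456,336),interpolation=3)
b=cv2.resize(g["image"][150:240,205:415],(784,336),interpolation=3)
b=cv2.resize(b,(600,257)); cv2.imwrite("pics/g.png",np.vstack([np.pad(a,((0,0),(0,144),(0,0))),b]))
E
```

```text
[404.61598616 305.56135303 190.04932677] [ 0.37304302  0.01654202 -0.39469462]
```

View pics/g.png

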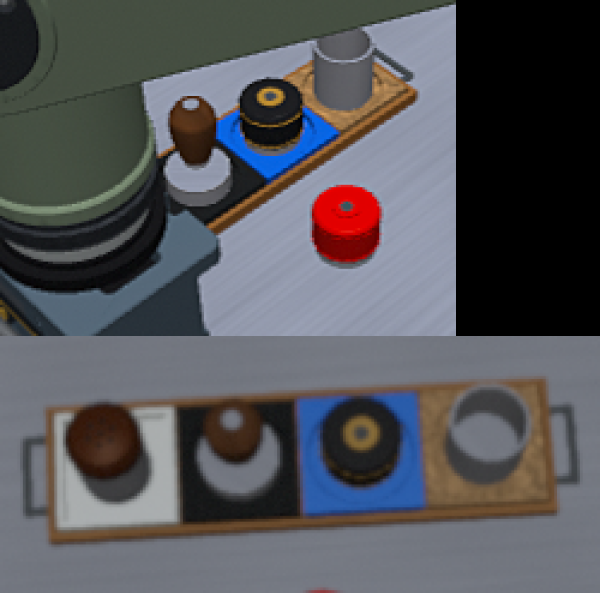

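All four tools stand upright and centred in their own seats. In the lower half of the picture, the top view, they read left to right: shaker (103,440), tamper (235,455), leveler (360,440), cup (487,435).

```bash
python3 -c "
from workcell import env
print(env.job_done())"
```

```text
the job is handed in; nothing more can be done
None
```

The tamper, leveler, dosing cup and cocoa shaker were set down in that order, each upright in its own seat, with the look-alikes left untouched, and the job was handed in at about 28.5 s; it returned no verdict.

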